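# Clear the optical table: filters, posts and clamp into their trays

### The arm

A 7-joint arm with a two-finger parallel gripper is mounted at the origin on the work surface. World frame = base frame: x ahead of the robot, y to its left, z up, the work surface at z = 0. Lengths are in mm, angles in rad, forces in N, time in s.
With the tool pointing down it reaches from about 400 to 875 mm from the base axis. Payload 4.4 kg.
Tool frame: the origin (TCP) lies at the very end of the fingers, on their centre line; the grasp point (between the pads) lies 19 mm behind it; z points along the fingers, y is the direction in which the jaws open and shut (so a half turn about z gives the same grasp; the last joint's range is limited). The gripper opens to 85 mm and grips with 20 to 120 N. Pads are 22 mm wide; open, the fingers measure 114 mm over their backs; the gripper's body (76 mm by 85 mm) begins 54 mm behind the grasp point. The pads swing forward as they close: fully open they stand 13 mm farther back than shut.
Start: joints at [-1.339, 0.628, 0.038, 1.517, -0.027, 0.996, -0.02], TCP at [190.697, 621.412, 231.313] pointing down, gripper open.
Joint ranges: [-3.06, 3.06], [-0.37, 2.12], [-1.25, 1.32], [0.18, 2.47], [-1.1, 4.24], [0.23, 1.98], [-2.94, 2.94]. Speed limits (rad/s): [2.57, 2.57, 3.14, 3.14, 3.14, 3.14, 3.14].

### API

Orientations are given as [roll, pitch, yaw] about the fixed x, y, z axes, in that order (R = Rz(yaw) Ry(pitch) Rx(roll)).
In Python, from cell import read_state, get_image, calibration, finish_job gives the robot as it stands. The module is installed in compiled form; this text tells all that it offers.
- The arm moves only by the tool apply_moves, never from a script. Its argument "increments" is a list of rows, each an object of numbers: "tx", "ty", "tz": the shift along the world's x, y, z in m; "rx", "ry", "rz": the turn, a rotation vector about the world's x, y, z in units of 5 degrees (1.0 is 5 degrees); "claw": the finger opening in m, from 0 to 0.0854. In form: [{"tx": .., "ty": .., "tz": .., "rx": .., "ry": .., "rz": .., "claw": ..}, ...]. A call has 1 to 12 rows; each row is the pose to reach, as a shift and turn from the pose commanded when the call began; what a row does not reach only later rows make up. A row lasts 1/10 s, in which the tool goes at most 50 mm and 8.59 degrees, less where a joint would pass 70% of its speed; a pose out of reach is approached as far as the arm can. A call with a gripper value outside its range is refused whole. The fingers move at their own pace and stop on an object; the grip force is fixed at half the most. Time passes only in rows, so rows that repeat a pose let the fingers close. It gives the time, the measured TCP pose, the force and the opening at its end, in the units of the state.
- read_state(): the state, without advancing time (a new reading comes with each control period).
- get_image(name): name is "scene" or "top" or "wrist"; returns the picture (480x640x3 uint8, red, green, blue); there is no depth.
- calibration(name): a dict with "camera_matrix" (3x3 intrinsics, pixels), "origin" and "attitude" of the camera in the world. Camera axes: x right, y up, looking along -z (the intrinsics and any distortion apply to the point x, -y, -z); pixel columns grow to the right and rows downward; lengths in mm; the calibration is good to about 2 mm. A picture is of the moment at which its call begins: read the wrist's pose just before it. calibration takes no time and is no camera call; for the wrist camera it gives the pose at the moment of the call.
- finish_job(): hands the job in, once; it reports no verdict.
The state is a dict: "clock": time; "qpos": joint angles; "qd": joint speeds; "tau": joint torques, N m; "eef_pos": TCP position; "tool_rot": TCP orientation; "force": force on the tool from outside, world axes, zero at the start; "torque": the same for the moment, N m; "width": finger opening in mm.
Only numpy, scipy, OpenCV 4.12 (cv2) and the standard library are available. Lean on these libraries where they do the work, as an engineer would, in place of code of your own. Each camera call takes 0.05 s, during which the arm holds its last target. There are 200 camera calls.

### The job

Clear the loose parts off the optical table into their trays: first stand both glass filters in the yellow tray, without dropping them, and only when both are put away stand the two posts in the blue tray and the clamp on its foot in the red tray. Everything must stand upright on its tray's floor, inside the walls, and be let go; do not disturb the beam camera or the power meter.

Things in the scene. Friction and masses are not known exactly. Their poses are not given: they have to be found in the camera images.
- filter_amber_mid (a point): amber filter: an upright black lens tube, diameter 32 mm, 50 mm tall, its top capped by a ring and glass, both amber. This point is its centre, half-way up (25 mm above its underside). 70 g.
- filter_green_mid (a point): green filter: an upright black lens tube, diameter 32 mm, 50 mm tall, its top capped by a ring and glass, both green. This point is its centre, half-way up (25 mm above its underside). 70 g.
- post_steel_mid (a point): bright steel post: an upright bright steel round rod, diameter 21 mm, on a round steel foot of diameter 34 mm, 7 mm thick; 70 mm tall in all. This point is on its axis half-way up (35 mm above its underside). 180 g.
- post_black_mid (a point): black post: an upright black round rod, diameter 21 mm, on a round steel foot of diameter 34 mm, 7 mm thick; 70 mm tall in all. This point is on its axis half-way up (35 mm above its underside). 180 g.
- clamp_knob (a point): Table clamp: a slotted aluminium foot, 50 (its x) by 32 (its y) mm, 12 mm thick, with a narrower stem and a round knurled steel thumb knob on top, knob diameter 22 mm, 25 to 49 mm above the foot's underside. This point is the centre of the knob, 37 mm above the underside; the foot is centred below it. The knob does not turn: lift the clamp by it. 120 g.
- tray_filters: Yellow shallow open tray for the filters, fixed to the table: 140 (its x) by 80 (its y) mm outside, 12 mm high, walls and floor 3 mm thick. Origin at the centre of its underside, on the table; its x axis runs along its long side, z up.
- tray_posts: Blue shallow open tray for the posts, fixed to the table: 140 (its x) by 80 (its y) mm outside, 12 mm high, walls and floor 3 mm thick. Origin at the centre of its underside, on the table; its x axis runs along its long side, z up.
- tray_clamps: Red shallow open tray for the clamp, fixed to the table: 140 (its x) by 80 (its y) mm outside, 12 mm high, walls and floor 3 mm thick. Origin at the centre of its underside, on the table; its x axis runs along its long side, z up.
- beam_camera_mid (a point): Bystander, leave alone: black camera head with a violet lens collar on a short post and round foot of 60 mm, about 102 mm tall, loose. This point is on the post's axis, 50 mm above the table.
- power_meter_mid (a point): Bystander, leave alone: flat grey hand-held meter with a pale display, 110 by 70 by 26 mm, lying loose. This point is its centre.

How it is judged:
By the outcome, as a careful person would: the job done as asked, in the order asked, and still so for the second after the job is handed in, with the robot touching nothing.
It also fails if it takes over 141 s, if anything falls off the work surface, if the arm or the gripper's body presses on something with over 40 N, if the wrist force passes 120 N, or if a joint passes its speed limit or range.

## Working session

There is one attempt and no reset: what is moved stays moved. The work goes in short steps, Python scripts to look and compute and a tool call to move; the robot and the scene stay as the last step left them, time stands still between calls to the robot, and variables do not carry over. Pictures are saved under pics/ and viewed, about 12 in all and at most 16, crops included, and the job is handed in when it is done.

Besides the shell and the picture viewer there is one more tool, called after "Call:" by a JSON object that holds its "api" and its "payload". apply_moves: Moves the arm, as the interface text tells. Its arguments: {"type":"object","properties":{"increments":{"type":"array"}},"required":["increments"]}

```bash
mkdir -p pics; python3 - <<'E'
from cell import *
import cv2,numpy as np
for n in("scene","top"):
    c=calibration(n);print(n,c)
    cv2.imwrite(f"pics/{n}0.png",get_image(n)[:,:,::-1])
print(calibration("wrist")); print(read_state())
E
```

```text
scene {'camera_matrix': array([[446.40663098,   0.        , 315.70670591],
       [  0.        , 446.40663098, 242.16465399],
       [  0.        ,   0.        ,   1.        ]]), 'origin': array([1187.81282713,  469.51508386,  559.47886334]), 'attitude': array([ 1.00874128, -0.00963879,  2.18542914])}
top {'camera_matrix': array([[452.40461543,   0.        , 329.70695679],
       [  0.        , 452.40461543, 239.20312396],
       [  0.        ,   0.        ,   1.        ]]), 'origin': array([336.18645743,  -4.80956184, 996.9027773 ]), 'attitude': array([ 0.21462396,  0.00635372, -1.57888123])}
{'camera_matrix': array([[362.93635708,   0.        , 317.62771524],
       [  0.        , 362.93635708, 242.53611429],
       [  0.        ,   0.        ,   1.        ]]), 'origin': array([117.16246178, 642.94626081, 373.34536148]), 'attitude': array([-3.02252852e-01,  1.16496667e-03,  1.27321736e+00])}
{'clock': 0.1, 'qpos': array([-1.33876783,  0.62922528,  0.03845174,  1.51822137, -0.02699936,
        0.99630799, -0.02002172]), 'qd': array([ 0.00039272, -0.00318483, -0.00042351, -0.00193303, -0.00168274,
        0.00054946, -0.00060528]), 'tau': array([ 3.29494251e-03, -5.64524996e+01,  1.23055983e+00, -1.93971795e+01,
        1.11921667e-02,  5.37095722e-03,  1.87512222e-05]), 'eef_pos': array([190.5560739 , 620.88188114, 230.51446613]), 'tool_rot': array([-3.13994885e+00,  1.86333011e-05,  2.84373820e+00]), 'force': array([-0.90051553, -0.18050316,  0.33817455]), 'torque': array([-0.01921948, -0.0213582 , -0.01507078]), 'width': 85.54566903122205}
```

View pics/scene0.png

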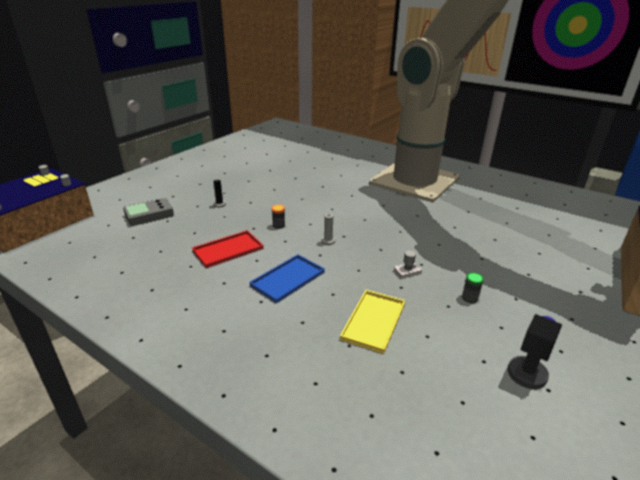

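View pics/top0.png

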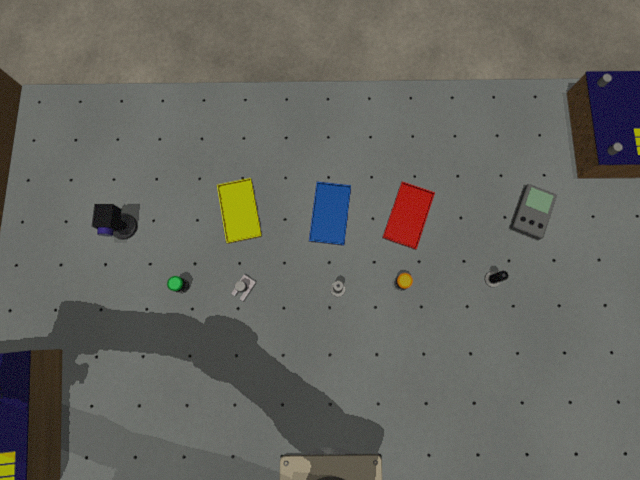

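The scene view shows green (473,280), clamp (408,262), steel (329,229), amber (279,212), black (218,193). In the top view they are green (176,284), clamp (242,288), steel (338,287), amber (404,281), black (497,277). Next I triangulate these and the trays.

```bash
cat > h.py <<'E'
import numpy as np, cv2
from scipy.spatial.transform import Rotation as Ro
def cam(c):
    return c["camera_matrix"],np.array(c["origin"]),Ro.from_euler("xyz",c["attitude"]).as_matrix()
def ray(c,uv):
    K,o,R=cam(c); p=np.linalg.solve(K,[uv[0],uv[1],1]); d=R@[p[0],-p[1],-p[2]]
    return o,d/np.linalg.norm(d)
def onz(c,uv,z):
    o,d=ray(c,uv); return o+d*(z-o[2])/d[2]
def proj(c,P):
    K,o,R=cam(c); q=R.T@(np.asarray(P,float)-o); p=K@[q[0],-q[1],-q[2]]; return p[:2]/p[2]
def tri(obs):
    A=np.zeros((3,3));b=np.zeros(3);L=[]
    for c,uv in obs:
        o,d=ray(c,uv);M=np.eye(3)-np.outer(d,d);A+=M;b+=M@o;L.append((o,M))
    x=np.linalg.solve(A,b); return x,[round(float(np.linalg.norm(M@(x-o))),1) for o,M in L]
HSV=dict(yellow=((24,120,80),(34,255,255)),blue=((100,120,50),(125,255,255)),red=((0,150,80),(6,255,255)),
 amber=((8,150,100),(22,255,255)),green=((50,150,60),(75,255,255)))
def blobs(im,name,amin=20):
    h=cv2.cvtColor(im,cv2.COLOR_RGB2HSV);m=cv2.inRange(h,*map(np.array,HSV[name]))
    if name=="red": m|=cv2.inRange(h,np.array((174,150,80)),np.array((180,255,255)))
    cs,_=cv2.findContours(m,cv2.RETR_EXTERNAL,cv2.CHAIN_APPROX_NONE)
    return sorted([c for c in cs if cv2.contourArea(c)>amin],key=cv2.contourArea,reverse=True)
E
python3 - <<'E'
from h import *; from cell import *
np.set_printoptions(precision=1,suppress=True)
C={n:calibration(n) for n in("scene","top")}
I={n:get_image(n) for n in C}
for k in("yellow","blue","red"):
  for n in C:
    for b in [x for x in blobs(I[n],k,200)][:4]:
      x,y,w,h=cv2.boundingRect(b)
      if k=="blue" and not 200<x<400: continue
      if k=="yellow" and not (200<x<500): continue
      r=np.array(cv2.boxPoints(cv2.minAreaRect(cv2.convexHull(b))))
      P=np.array([onz(C[n],p,12)[:2] for p in b[:,0,:]],np.float32)
      print(k,n,(x,y,w,h),"world rect",cv2.minAreaRect(P))
for k in("amber","green"):
  ob=[]
  for n in C:
    for b in blobs(I[n],k,15):
      x,y,w,h=cv2.boundingRect(b); c=(x+w/2-.5,y+h/2-.5)
      if (n=="scene" and 200<y<300 and 250<x<500) or(n=="top" and 250<y<310 and x>100):
        print(k,n,(x,y,w,h)); ob.append((C[n],c))
  print(k,tri(ob))
for nm,s,t in(("clamp",(408,262),(241,287)),("steel",(329,217),(338,286)),("black",(217,182),(503,275)),("beamcam foot",(529,372),(124,227)),("meter",(149,210),(535,209))):
  print(nm,tri([(C["scene"],s),(C["top"],t)]))
E
```

```text
yellow scene (341, 290, 64, 63) world rect ((625.1240844726562, 206.93136596679688), (149.1016845703125, 80.95247650146484), 11.212297439575195)
yellow top (217, 178, 45, 65) world rect ((621.4889526367188, 205.53436279296875), (141.69229125976562, 80.97482299804688), 11.522821426391602)
blue scene (250, 255, 74, 47) world rect ((616.0442504882812, 0.8175201416015625), (85.5472640991211, 143.8842315673828), 82.83378601074219)
blue top (309, 182, 42, 63) world rect ((613.109375, -1.1491966247558594), (79.6986083984375, 139.83773803710938), 82.67407989501953)
red scene (193, 231, 70, 36) world rect ((609.676513671875, -174.92385864257812), (88.064208984375, 141.07652282714844), 69.11860656738281)
red top (383, 182, 52, 67) world rect ((606.3319702148438, -178.25100708007812), (78.55689239501953, 139.87738037109375), 69.81087493896484)
amber scene (272, 205, 12, 8)
amber top (397, 273, 16, 16)
amber (array([ 452.6, -156.9,   49.5]), [0.2, 0.2])
green scene (467, 273, 16, 10)
green top (168, 276, 15, 15)
green (array([451.1, 325.7,  51.4]), [0.6, 0.6])
clamp (array([444.8, 189.5,  28.3]), [1.3, 1.3])
steel (array([440. , -16.2,  66.4]), [0.7, 0.7])
black (array([ 459.1, -356. ,   68.5]), [1.0, 1.0])
beamcam foot (array([584.7, 466.6,   5.4]), [1.5, 1.5])
meter (array([ 610.6, -455.8,   20.9]), [4.3, 4.3])
```

Triangulated heights agree with the text: filters about 50 mm, posts about 68, trays the right size. Moving over the green filter with the yaw kept constant, so the jaws stay roughly along y, across the trays.

Call:
{"api": "apply_moves", "payload": {"increments": [{"tx": 0.02,"ty": -0.022,"tz": 0},{"tx": 0.26,"ty": -0.295,"tz": -0.06},{"tx": 0.26,"ty": -0.295,"tz": -0.06},{"tx": 0.26,"ty": -0.295,"tz": -0.06},{"tx": 0.26,"ty": -0.295,"tz": -0.06},{"tx": 0.26,"ty": -0.295,"tz": -0.06},{"tx": 0.26,"ty": -0.295,"tz": -0.06},{"tx": 0.26,"ty": -0.295,"tz": -0.06},{"tx": 0.26,"ty": -0.295,"tz": -0.06},{"tx": 0.26,"ty": -0.295,"tz": -0.06},{"tx": 0.26,"ty": -0.295,"tz": -0.06},{"tx": 0.26,"ty": -0.295,"tz": -0.06}]}}

```text
$.increments[0]: bad value
```

```bash
cat > look.py <<'E'
import sys
from h import *; from cell import *
np.set_printoptions(precision=1,suppress=True)
name=sys.argv[1]; s=read_state(); c=calibration("wrist"); im=get_image("wrist")
cv2.imwrite(f"pics/{name}.png",im[:,:,::-1])
print("tcp",s["eef_pos"],"yaw",s["tool_rot"],"t",s["clock"],"w",s["width"],"F",s["force"])
for k,z in(("green",50),("amber",50),("yellow",12),("blue",12),("red",12)):
    for b in blobs(im,k,150)[:3]:
        (x,y),r=cv2.minEnclosingCircle(b)
        P=np.array([onz(c,p,z)[:2] for p in b[:,0,:]],np.float32)
        print(k,"px",np.array([x,y]),"rect@z",z,[np.round(v,1) for v in cv2.minAreaRect(P)],"box",cv2.boundingRect(b))
E
python3 look.py w1
```

```text
tcp [190.6 621.1 230.8] yaw [-3.1  0.   2.8] t 0.2 w 85.74943103546615 F [-0.1  0.3  0.2]
yellow px [252.  168.5] rect@z 12 [array([133. , 570.5]), array([17.7, 42. ]), np.float64(5.8)] box (229, 166, 47, 19)
blue px [322. 203.] rect@z 12 [array([202.5, 638.5]), array([355.9, 218.7]), np.float64(5.7)] box (157, 29, 331, 356)
blue px [561. 164.] rect@z 12 [array([242.2, 868.3]), array([130.3, 365.3]), np.float64(87.7)] box (483, 0, 157, 329)
```

View pics/w1.png

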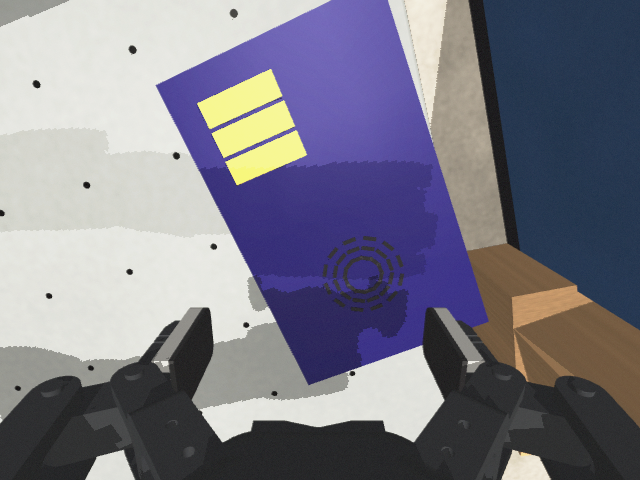

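The view shows a crate under the gripper, and the move was refused, so every field is probably required. I'll go sideways first at this height and descend later.

Call:
{"api": "apply_moves", "payload": {"increments": [{"tx": 0.02,"ty": -0.022,"tz": 0,"rx": 0,"ry": 0,"rz": 0,"claw": 0.085},{"tx": 0.26,"ty": -0.295,"tz": 0,"rx": 0,"ry": 0,"rz": 0,"claw": 0.085},{"tx": 0.26,"ty": -0.295,"tz": 0,"rx": 0,"ry": 0,"rz": 0,"claw": 0.085},{"tx": 0.26,"ty": -0.295,"tz": 0,"rx": 0,"ry": 0,"rz": 0,"claw": 0.085},{"tx": 0.26,"ty": -0.295,"tz": 0,"rx": 0,"ry": 0,"rz": 0,"claw": 0.085},{"tx": 0.26,"ty": -0.295,"tz": 0,"rx": 0,"ry": 0,"rz": 0,"claw": 0.085},{"tx": 0.26,"ty": -0.295,"tz": 0,"rx": 0,"ry": 0,"rz": 0,"claw": 0.085},{"tx": 0.26,"ty": -0.295,"tz": -0.02,"rx": 0,"ry": 0,"rz": 0,"claw": 0.085},{"tx": 0.26,"ty": -0.295,"tz": -0.06,"rx": 0,"ry": 0,"rz": 0,"claw": 0.085},{"tx": 0.26,"ty": -0.295,"tz": -0.08,"rx": 0,"ry": 0,"rz": 0,"claw": 0.085},{"tx": 0.26,"ty": -0.295,"tz": -0.08,"rx": 0,"ry": 0,"rz": 0,"claw": 0.085},{"tx": 0.26,"ty": -0.295,"tz": -0.08,"rx": 0,"ry": 0,"rz": 0,"claw": 0.085}]}}

```text
clock: 1.45
eef_pos: [450.6, 327.0, 151.6]
tool_rot: [3.141, -0.0, 2.845]
force: [-0.1, -0.1, 0.8]
width: 84.8
```

```bash
python3 look.py w2
```

```text
tcp [450.6 327.  151.6] yaw [ 3.1 -0.   2.8] t 1.45 w 84.84239766417342 F [-0.1 -0.1  0.8]
green px [314.9 241.3] rect@z 50 [array([448.9, 325. ]), array([31. , 33.3]), np.float64(82.9)] box (293, 219, 45, 46)
yellow px [228.5 410. ] rect@z 12 [array([598.7, 193.7]), array([56.8, 50.7]), np.float64(9.5)] box (192, 399, 74, 43)
blue px [562.5 341.5] rect@z 12 [array([617. , 504.2]), array([52.6, 38. ]), np.float64(73.0)] box (535, 326, 55, 38)
blue px [ 97.  470.7] rect@z 12 [array([623.7,  37.8]), array([22.5, 28.9]), np.float64(72.9)] box (86, 457, 23, 23)
```

View pics/w2.png

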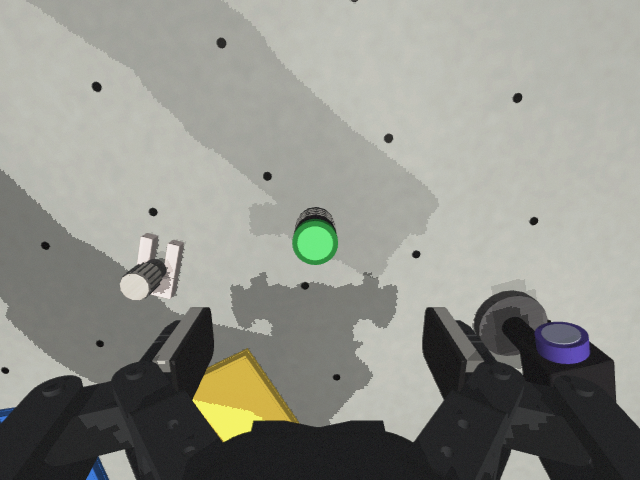

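Green is at px (315,241), giving (449,325) at z=50 with a 32 mm diameter. The clamp is at left (140,280) and the beam camera is well off to the right. Descending.

Call:
{"api": "apply_moves", "payload": {"increments": [{"tx": -0.0012,"ty": -0.0017,"tz": -0.02,"rx": 0,"ry": 0,"rz": 0,"claw": 0.085},{"tx": -0.0012,"ty": -0.0017,"tz": -0.06,"rx": 0,"ry": 0,"rz": 0,"claw": 0.085},{"tx": -0.0012,"ty": -0.0017,"tz": -0.1,"rx": 0,"ry": 0,"rz": 0,"claw": 0.085},{"tx": -0.0012,"ty": -0.0017,"tz": -0.125,"rx": 0,"ry": 0,"rz": 0,"claw": 0.085},{"tx": -0.0012,"ty": -0.0017,"tz": -0.137,"rx": 0,"ry": 0,"rz": 0,"claw": 0.085},{"tx": -0.0012,"ty": -0.0017,"tz": -0.137,"rx": 0,"ry": 0,"rz": 0,"claw": 0.085},{"tx": -0.0012,"ty": -0.0017,"tz": -0.137,"rx": 0,"ry": 0,"rz": 0,"claw": 0.06},{"tx": -0.0012,"ty": -0.0017,"tz": -0.137,"rx": 0,"ry": 0,"rz": 0,"claw": 0.04},{"tx": -0.0012,"ty": -0.0017,"tz": -0.137,"rx": 0,"ry": 0,"rz": 0,"claw": 0.02},{"tx": -0.0012,"ty": -0.0017,"tz": -0.137,"rx": 0,"ry": 0,"rz": 0,"claw": 0.02},{"tx": -0.0012,"ty": -0.0017,"tz": -0.137,"rx": 0,"ry": 0,"rz": 0,"claw": 0.02},{"tx": -0.0012,"ty": -0.0017,"tz": -0.137,"rx": 0,"ry": 0,"rz": 0,"claw": 0.02}]}}

```text
clock: 2.7
eef_pos: [450.1, 325.2, 15.6]
tool_rot: [3.14, 0.001, 2.844]
force: [-0.9, 0.2, 6.6]
width: 30.3
```

Call:
{"api": "apply_moves", "payload": {"increments": [{"tx": 0,"ty": 0,"tz": 0.01,"rx": 0,"ry": 0,"rz": 0,"claw": 0.02},{"tx": 0,"ty": 0,"tz": 0.035,"rx": 0,"ry": 0,"rz": 0,"claw": 0.02},{"tx": 0.005,"ty": -0.003,"tz": 0.065,"rx": 0,"ry": 0,"rz": 0,"claw": 0.02},{"tx": 0.02,"ty": -0.011,"tz": 0.09,"rx": 0,"ry": 0,"rz": 0,"claw": 0.02},{"tx": 0.05,"ty": -0.028,"tz": 0.1,"rx": 0,"ry": 0,"rz": 0,"claw": 0.02},{"tx": 0.085,"ty": -0.047,"tz": 0.1,"rx": 0,"ry": 0,"rz": 0,"claw": 0.02},{"tx": 0.12,"ty": -0.067,"tz": 0.1,"rx": 0,"ry": 0,"rz": 0,"claw": 0.02},{"tx": 0.155,"ty": -0.086,"tz": 0.1,"rx": 0,"ry": 0,"rz": 0,"claw": 0.02},{"tx": 0.18,"ty": -0.1,"tz": 0.1,"rx": 0,"ry": 0,"rz": 0,"claw": 0.02},{"tx": 0.195,"ty": -0.109,"tz": 0.1,"rx": 0,"ry": 0,"rz": 0,"claw": 0.02},{"tx": 0.203,"ty": -0.113,"tz": 0.1,"rx": 0,"ry": 0,"rz": 0,"claw": 0.02},{"tx": 0.203,"ty": -0.113,"tz": 0.1,"rx": 0,"ry": 0,"rz": 0,"claw": 0.02}]}}

```text
clock: 3.9
eef_pos: [653.1, 210.7, 114.5]
tool_rot: [-3.141, 0.001, 2.842]
force: [-0.7, -0.6, -0.9]
width: 30.6
```

```bash
python3 look.py w3
```

```text
tcp [653.1 210.7 114.5] yaw [-3.1  0.   2.8] t 3.9 w 30.579814786044548 F [-0.7 -0.6 -0.9]
green px [317.7 355.1] rect@z 50 [array([716.5, 190.6]), array([58.6, 68.4]), np.float64(72.6)] box (274, 309, 89, 90)
yellow px [293.5 192.3] rect@z 12 [array([620.3, 204.1]), array([139.5,  79.7]), np.float64(11.5)] box (190, 75, 201, 210)
blue px [ 43.6 266.4] rect@z 12 [array([612.3,   1.1]), array([ 87.7, 139.1]), np.float64(82.6)] box (0, 167, 114, 196)
```

View pics/w3.png

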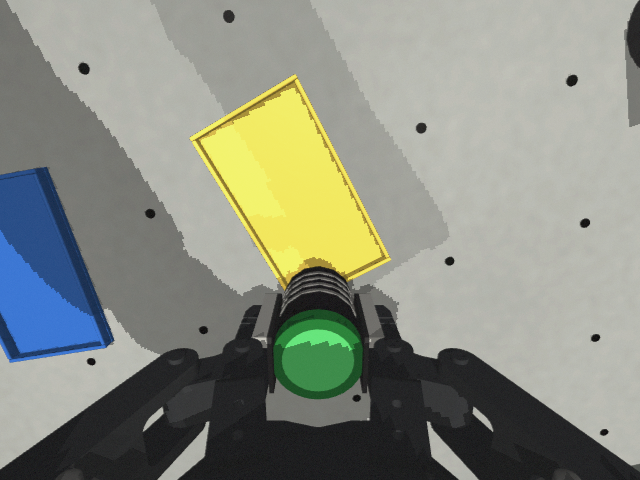

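The green filter is held upright at px (318,330). The tray is centred at (620,204) with size 139.5×79.7 as expected, and the other views agree. Lowering.

Call:
{"api": "apply_moves", "payload": {"increments": [{"tx": -0.001,"ty": 0,"tz": -0.01,"rx": 0,"ry": 0,"rz": 0,"claw": 0.02},{"tx": -0.001,"ty": 0,"tz": -0.035,"rx": 0,"ry": 0,"rz": 0,"claw": 0.02},{"tx": -0.001,"ty": 0,"tz": -0.06,"rx": 0,"ry": 0,"rz": 0,"claw": 0.02},{"tx": -0.001,"ty": 0,"tz": -0.08,"rx": 0,"ry": 0,"rz": 0,"claw": 0.02},{"tx": -0.001,"ty": 0,"tz": -0.09,"rx": 0,"ry": 0,"rz": 0,"claw": 0.02},{"tx": -0.001,"ty": 0,"tz": -0.094,"rx": 0,"ry": 0,"rz": 0,"claw": 0.02},{"tx": -0.001,"ty": 0,"tz": -0.0955,"rx": 0,"ry": 0,"rz": 0,"claw": 0.02},{"tx": -0.001,"ty": 0,"tz": -0.0955,"rx": 0,"ry": 0,"rz": 0,"claw": 0.02},{"tx": -0.001,"ty": 0,"tz": -0.0955,"rx": 0,"ry": 0,"rz": 0,"claw": 0.02}]}}

```text
clock: 4.85
eef_pos: [652.2, 212.0, 19.8]
tool_rot: [3.141, 0.001, 2.844]
force: [0.4, -0.6, -1.4]
width: 30.4
```

Call:
{"api": "apply_moves", "payload": {"increments": [{"tx": 0,"ty": 0,"tz": -0.0007,"rx": 0,"ry": 0,"rz": 0,"claw": 0.02},{"tx": 0,"ty": 0,"tz": -0.0012,"rx": 0,"ry": 0,"rz": 0,"claw": 0.02},{"tx": 0,"ty": 0,"tz": -0.0012,"rx": 0,"ry": 0,"rz": 0,"claw": 0.02},{"tx": 0,"ty": 0,"tz": -0.0012,"rx": 0,"ry": 0,"rz": 0,"claw": 0.02}]}}

```text
clock: 5.25
eef_pos: [652.1, 211.8, 18.7]
tool_rot: [3.141, 0.001, 2.844]
force: [-1.6, -0.2, 6.8]
width: 30.5
```

Contact with the tray floor. Releasing and rising.

Call:
{"api": "apply_moves", "payload": {"increments": [{"tx": 0,"ty": 0,"tz": 0,"rx": 0,"ry": 0,"rz": 0,"claw": 0.034},{"tx": 0,"ty": 0,"tz": 0,"rx": 0,"ry": 0,"rz": 0,"claw": 0.045},{"tx": 0,"ty": 0,"tz": 0,"rx": 0,"ry": 0,"rz": 0,"claw": 0.06},{"tx": 0,"ty": 0,"tz": 0,"rx": 0,"ry": 0,"rz": 0,"claw": 0.065},{"tx": 0,"ty": 0,"tz": 0,"rx": 0,"ry": 0,"rz": 0,"claw": 0.065},{"tx": 0,"ty": 0,"tz": 0.02,"rx": 0,"ry": 0,"rz": 0,"claw": 0.065},{"tx": 0,"ty": 0,"tz": 0.06,"rx": 0,"ry": 0,"rz": 0,"claw": 0.065},{"tx": 0,"ty": 0,"tz": 0.1,"rx": 0,"ry": 0,"rz": 0,"claw": 0.085},{"tx": 0,"ty": 0,"tz": 0.132,"rx": 0,"ry": 0,"rz": 0,"claw": 0.085},{"tx": 0,"ty": 0,"tz": 0.132,"rx": 0,"ry": 0,"rz": 0,"claw": 0.085}]}}

```text
clock: 6.25
eef_pos: [655.0, 212.8, 155.3]
tool_rot: [3.136, 0.008, 2.844]
force: [0.1, 0.3, 0.6]
width: 85.0
```

Call:
{"api": "apply_moves", "payload": {"increments": [{"tx": -0.01,"ty": -0.02,"tz": 0,"rx": 0,"ry": 0,"rz": 0,"claw": 0.085},{"tx": -0.2,"ty": -0.369,"tz": 0,"rx": 0,"ry": 0,"rz": 0,"claw": 0.085},{"tx": -0.2,"ty": -0.369,"tz": 0,"rx": 0,"ry": 0,"rz": 0,"claw": 0.085},{"tx": -0.2,"ty": -0.369,"tz": 0,"rx": 0,"ry": 0,"rz": 0,"claw": 0.085},{"tx": -0.2,"ty": -0.369,"tz": 0,"rx": 0,"ry": 0,"rz": 0,"claw": 0.085},{"tx": -0.2,"ty": -0.369,"tz": 0,"rx": 0,"ry": 0,"rz": 0,"claw": 0.085},{"tx": -0.2,"ty": -0.369,"tz": 0,"rx": 0,"ry": 0,"rz": 0,"claw": 0.085},{"tx": -0.2,"ty": -0.369,"tz": 0,"rx": 0,"ry": 0,"rz": 0,"claw": 0.085},{"tx": -0.2,"ty": -0.369,"tz": 0,"rx": 0,"ry": 0,"rz": 0,"claw": 0.085},{"tx": -0.2,"ty": -0.369,"tz": 0,"rx": 0,"ry": 0,"rz": 0,"claw": 0.085},{"tx": -0.2,"ty": -0.369,"tz": 0,"rx": 0,"ry": 0,"rz": 0,"claw": 0.085},{"tx": -0.2,"ty": -0.369,"tz": 0,"rx": 0,"ry": 0,"rz": 0,"claw": 0.085}]}}

```text
clock: 7.45
eef_pos: [452.1, -156.1, 149.4]
tool_rot: [3.141, 0.0, 2.845]
force: [1.0, -0.2, -0.3]
width: 85.1
```

```bash
python3 look.py w4; python3 - <<'E'
from h import *; from cell import *
C={n:calibration(n) for n in("scene","top")}
a=[]
ims=[]
for n,r in(("scene",(130,150,400,240)),("top",(140,160,280,160))):
    im=get_image(n)[:,:,::-1];x,y,w,h=r;ims.append(cv2.resize(im[y:y+h,x:x+w],(800,int(800*h/w))))
im=np.vstack(ims);im=cv2.resize(im,(int(im.shape[1]*600/im.shape[0]),600));cv2.imwrite("pics/chk1.png",im)
E
```

```text
tcp [ 452.1 -156.1  149.4] yaw [3.1 0.  2.8] t 7.45 w 85.07995032686208 F [ 1.  -0.2 -0.3]
amber px [312.9 242.6] rect@z 50 [array([ 450.3, -159.4]), array([31., 33.]), np.float64(73.0)] box (291, 220, 45, 46)
blue px [537.1 319.6] rect@z 12 [array([596.4,  -3.9]), array([ 83.7, 120.5]), np.float64(82.6)] box (482, 263, 102, 124)
red px [342.  370.5] rect@z 12 [array([ 589.7, -175.9]), array([ 79.3, 118.9]), np.float64(69.6)] box (296, 315, 96, 112)
```

View pics/chk1.png

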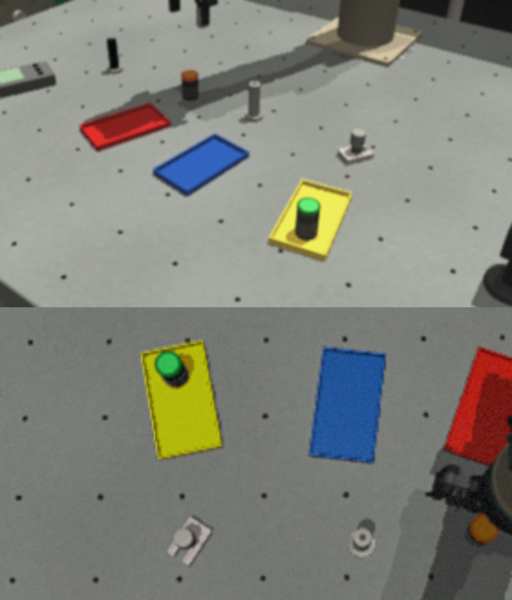

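Green stands upright in the far half of the yellow tray. Now grasping amber; the two estimates differ by 3 mm, so I take their mean.

Call:
{"api": "apply_moves", "payload": {"increments": [{"tx": -0.001,"ty": -0.0022,"tz": -0.02,"rx": 0,"ry": 0,"rz": 0,"claw": 0.085},{"tx": -0.001,"ty": -0.0022,"tz": -0.06,"rx": 0,"ry": 0,"rz": 0,"claw": 0.085},{"tx": -0.001,"ty": -0.0022,"tz": -0.1,"rx": 0,"ry": 0,"rz": 0,"claw": 0.085},{"tx": -0.001,"ty": -0.0022,"tz": -0.124,"rx": 0,"ry": 0,"rz": 0,"claw": 0.085},{"tx": -0.001,"ty": -0.0022,"tz": -0.134,"rx": 0,"ry": 0,"rz": 0,"claw": 0.085},{"tx": -0.001,"ty": -0.0022,"tz": -0.134,"rx": 0,"ry": 0,"rz": 0,"claw": 0.085},{"tx": -0.001,"ty": -0.0022,"tz": -0.134,"rx": 0,"ry": 0,"rz": 0,"claw": 0.06},{"tx": -0.001,"ty": -0.0022,"tz": -0.134,"rx": 0,"ry": 0,"rz": 0,"claw": 0.04},{"tx": -0.001,"ty": -0.0022,"tz": -0.134,"rx": 0,"ry": 0,"rz": 0,"claw": 0.02},{"tx": -0.001,"ty": -0.0022,"tz": -0.134,"rx": 0,"ry": 0,"rz": 0,"claw": 0.02},{"tx": -0.001,"ty": -0.0022,"tz": -0.134,"rx": 0,"ry": 0,"rz": 0,"claw": 0.02},{"tx": -0.001,"ty": -0.0022,"tz": -0.134,"rx": 0,"ry": 0,"rz": 0,"claw": 0.02}]}}

```text
clock: 8.8
eef_pos: [451.2, -159.8, 16.8]
tool_rot: [-3.142, 0.002, 2.844]
force: [-0.6, 0.9, 7.1]
width: 30.3
```

Call:
{"api": "apply_moves", "payload": {"increments": [{"tx": 0,"ty": 0,"tz": 0.01,"rx": 0,"ry": 0,"rz": 0,"claw": 0.02},{"tx": 0,"ty": 0,"tz": 0.035,"rx": 0,"ry": 0,"rz": 0,"claw": 0.02},{"tx": 0,"ty": 0,"tz": 0.065,"rx": 0,"ry": 0,"rz": 0,"claw": 0.02},{"tx": 0,"ty": 0,"tz": 0.09,"rx": 0,"ry": 0,"rz": 0,"claw": 0.02},{"tx": 0.005,"ty": 0.013,"tz": 0.1,"rx": 0,"ry": 0,"rz": 0,"claw": 0.02},{"tx": 0.014,"ty": 0.036,"tz": 0.1,"rx": 0,"ry": 0,"rz": 0,"claw": 0.02},{"tx": 0.027,"ty": 0.07,"tz": 0.1,"rx": 0,"ry": 0,"rz": 0,"claw": 0.02},{"tx": 0.041,"ty": 0.106,"tz": 0.1,"rx": 0,"ry": 0,"rz": 0,"claw": 0.02},{"tx": 0.055,"ty": 0.142,"tz": 0.1,"rx": 0,"ry": 0,"rz": 0,"claw": 0.02},{"tx": 0.069,"ty": 0.178,"tz": 0.1,"rx": 0,"ry": 0,"rz": 0,"claw": 0.02},{"tx": 0.08,"ty": 0.207,"tz": 0.1,"rx": 0,"ry": 0,"rz": 0,"claw": 0.02},{"tx": 0.085,"ty": 0.22,"tz": 0.1,"rx": 0,"ry": 0,"rz": 0,"claw": 0.02}]}}

```text
clock: 10.0
eef_pos: [535.9, 65.8, 115.4]
tool_rot: [3.139, -0.0, 2.849]
force: [-0.2, 0.3, -0.9]
width: 30.6
```

Call:
{"api": "apply_moves", "payload": {"increments": [{"tx": 0.005,"ty": 0.012,"tz": 0,"rx": 0,"ry": 0,"rz": 0,"claw": 0.02},{"tx": 0.015,"ty": 0.039,"tz": 0,"rx": 0,"ry": 0,"rz": 0,"claw": 0.02},{"tx": 0.027,"ty": 0.07,"tz": 0,"rx": 0,"ry": 0,"rz": 0,"claw": 0.02},{"tx": 0.039,"ty": 0.1,"tz": 0,"rx": 0,"ry": 0,"rz": 0,"claw": 0.02},{"tx": 0.048,"ty": 0.124,"tz": 0,"rx": 0,"ry": 0,"rz": 0,"claw": 0.02},{"tx": 0.053,"ty": 0.1375,"tz": 0,"rx": 0,"ry": 0,"rz": 0,"claw": 0.02},{"tx": 0.053,"ty": 0.1375,"tz": 0,"rx": 0,"ry": 0,"rz": 0,"claw": 0.02},{"tx": 0.053,"ty": 0.1375,"tz": 0,"rx": 0,"ry": 0,"rz": 0,"claw": 0.02}]}}

```text
clock: 10.8
eef_pos: [587.9, 195.8, 115.3]
tool_rot: [-3.139, -0.001, 2.842]
force: [-0.2, -0.4, -0.1]
width: 30.3
```

Call:
{"api": "apply_moves", "payload": {"increments": [{"tx": 0.001,"ty": 0.001,"tz": -0.01,"rx": 0,"ry": 0,"rz": 0,"claw": 0.02},{"tx": 0.001,"ty": 0.001,"tz": -0.035,"rx": 0,"ry": 0,"rz": 0,"claw": 0.02},{"tx": 0.001,"ty": 0.001,"tz": -0.06,"rx": 0,"ry": 0,"rz": 0,"claw": 0.02},{"tx": 0.001,"ty": 0.001,"tz": -0.08,"rx": 0,"ry": 0,"rz": 0,"claw": 0.02},{"tx": 0.001,"ty": 0.001,"tz": -0.09,"rx": 0,"ry": 0,"rz": 0,"claw": 0.02},{"tx": 0.001,"ty": 0.001,"tz": -0.094,"rx": 0,"ry": 0,"rz": 0,"claw": 0.02},{"tx": 0.001,"ty": 0.001,"tz": -0.0955,"rx": 0,"ry": 0,"rz": 0,"claw": 0.02},{"tx": 0.001,"ty": 0.001,"tz": -0.0965,"rx": 0,"ry": 0,"rz": 0,"claw": 0.02},{"tx": 0.001,"ty": 0.001,"tz": -0.0965,"rx": 0,"ry": 0,"rz": 0,"claw": 0.02}]}}

```text
clock: 11.7
eef_pos: [590.1, 199.1, 20.0]
tool_rot: [3.141, 0.001, 2.844]
force: [-0.3, -0.3, -1.8]
width: 30.7
```

Call:
{"api": "apply_moves", "payload": {"increments": [{"tx": 0,"ty": 0,"tz": -0.0007,"rx": 0,"ry": 0,"rz": 0,"claw": 0.02},{"tx": 0,"ty": 0,"tz": -0.001,"rx": 0,"ry": 0,"rz": 0,"claw": 0.02},{"tx": 0,"ty": 0,"tz": -0.001,"rx": 0,"ry": 0,"rz": 0,"claw": 0.02},{"tx": 0,"ty": 0,"tz": -0.001,"rx": 0,"ry": 0,"rz": 0,"claw": 0.02}]}}

```text
clock: 12.1
eef_pos: [590.2, 199.2, 19.8]
tool_rot: [3.141, 0.001, 2.844]
force: [-1.7, -1.1, 7.5]
width: 30.4
```

Contact. Releasing, rising, then on to the steel post.

Call:
{"api": "apply_moves", "payload": {"increments": [{"tx": 0,"ty": 0,"tz": 0,"rx": 0,"ry": 0,"rz": 0,"claw": 0.034},{"tx": 0,"ty": 0,"tz": 0,"rx": 0,"ry": 0,"rz": 0,"claw": 0.045},{"tx": 0,"ty": 0,"tz": 0,"rx": 0,"ry": 0,"rz": 0,"claw": 0.06},{"tx": 0,"ty": 0,"tz": 0,"rx": 0,"ry": 0,"rz": 0,"claw": 0.065},{"tx": 0,"ty": 0,"tz": 0,"rx": 0,"ry": 0,"rz": 0,"claw": 0.065},{"tx": 0,"ty": 0,"tz": 0.02,"rx": 0,"ry": 0,"rz": 0,"claw": 0.065},{"tx": 0,"ty": 0,"tz": 0.06,"rx": 0,"ry": 0,"rz": 0,"claw": 0.065},{"tx": 0,"ty": 0,"tz": 0.1,"rx": 0,"ry": 0,"rz": 0,"claw": 0.085},{"tx": 0,"ty": 0,"tz": 0.132,"rx": 0,"ry": 0,"rz": 0,"claw": 0.085},{"tx": 0,"ty": 0,"tz": 0.132,"rx": 0,"ry": 0,"rz": 0,"claw": 0.085}]}}

```text
clock: 13.1
eef_pos: [592.8, 200.1, 155.1]
tool_rot: [3.136, 0.008, 2.844]
force: [0.8, 0.5, -0.8]
width: 85.2
```

Call:
{"api": "apply_moves", "payload": {"increments": [{"tx": -0.014,"ty": -0.02,"tz": 0,"rx": 0,"ry": 0,"rz": 0,"claw": 0.085},{"tx": -0.15,"ty": -0.215,"tz": 0,"rx": 0,"ry": 0,"rz": 0,"claw": 0.085},{"tx": -0.15,"ty": -0.215,"tz": 0,"rx": 0,"ry": 0,"rz": 0,"claw": 0.085},{"tx": -0.15,"ty": -0.215,"tz": 0,"rx": 0,"ry": 0,"rz": 0,"claw": 0.085},{"tx": -0.15,"ty": -0.215,"tz": 0,"rx": 0,"ry": 0,"rz": 0,"claw": 0.085},{"tx": -0.15,"ty": -0.215,"tz": 0,"rx": 0,"ry": 0,"rz": 0,"claw": 0.085},{"tx": -0.15,"ty": -0.215,"tz": 0,"rx": 0,"ry": 0,"rz": 0,"claw": 0.085},{"tx": -0.15,"ty": -0.215,"tz": 0,"rx": 0,"ry": 0,"rz": 0,"claw": 0.085},{"tx": -0.15,"ty": -0.215,"tz": 0,"rx": 0,"ry": 0,"rz": 0,"claw": 0.085},{"tx": -0.15,"ty": -0.215,"tz": 0,"rx": 0,"ry": 0,"rz": 0,"claw": 0.085},{"tx": -0.15,"ty": -0.215,"tz": 0,"rx": 0,"ry": 0,"rz": 0,"claw": 0.085}]}}

```text
clock: 14.2
eef_pos: [440.1, -14.9, 150.0]
tool_rot: [3.141, 0.0, 2.846]
force: [0.2, 0.5, -0.6]
width: 85.0
```

```bash
python3 look.py w5; cat > chk.py <<'E'
import sys
from h import *; from cell import *
w=cv2.imread(f"pics/{sys.argv[1]}.png"); ims=[]
for n,r in(("scene",(170,150,400,240)),("top",(140,160,400,160))):
    im=get_image(n)[:,:,::-1];x,y,ww,h=r;ims.append(cv2.resize(im[y:y+h,x:x+ww],(400,h)))
w=cv2.resize(w,(400,300))if len(sys.argv)<3 else w[100:400,120:520]
ims.append(np.zeros((200,400,3),np.uint8)); L=np.vstack(ims)[:600]
im=np.hstack([L[:400],cv2.copyMakeBorder(w,0,100,0,0,cv2.BORDER_CONSTANT)]);cv2.imwrite(f"pics/{sys.argv[1]}c.png",im)
E
python3 chk.py w5 crop
```

```text
tcp [440.1 -14.9 150. ] yaw [3.1 0.  2.8] t 14.2 w 85.01967148973472 F [ 0.2  0.5 -0.6]
amber px [636.9 344.5] rect@z 50 [array([589.6, 189.1]), array([16.5, 37.6]), np.float64(87.8)] box (617, 324, 23, 42)
yellow px [607.4 331.8] rect@z 12 [array([616.2, 200.6]), array([147.5,  83.1]), np.float64(11.1)] box (538, 258, 102, 150)
yellow px [639.  348.5] rect@z 12 [array([628.8, 222.6]), array([ 8.7, 26.6]), np.float64(87.8)] box (629, 336, 11, 26)
blue px [381.2 379. ] rect@z 12 [array([602.5,  -2. ]), array([ 80. , 134.6]), np.float64(82.6)] box (330, 318, 100, 124)
red px [224.7 402.5] rect@z 12 [array([ 577.6, -154.3]), array([50.5, 86. ]), np.float64(69.7)] box (192, 367, 55, 76)
```

View pics/w5c.png

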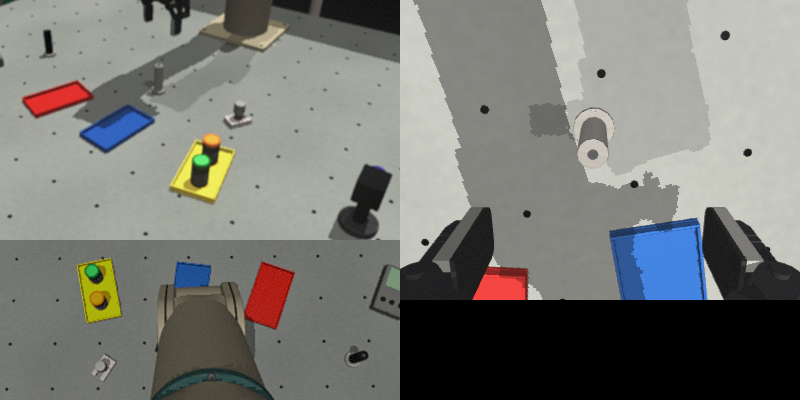

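Both filters stand in the yellow tray. The steel post's top is at full px (313,254) and its foot centre is about (315,228).

```bash
python3 - <<'E'
from h import *; from cell import *
c=calibration("wrist");t=calibration("top")
print(onz(c,(313,254),70),onz(c,(315,228),7),onz(t,(338,287),70), tri([(c,(313,254)),(t,(338,287)),(calibration("scene"),(329,216))]))
E
```

```text
[439.31151235 -19.02341552  70.        ] [439.02952802 -17.99160931   7.        ] [437.85913651 -16.73989649  70.        ] (array([438.67878686, -17.49586108,  68.5061314 ]), [2.0, 1.0, 1.0])
```

Call:
{"api": "apply_moves", "payload": {"increments": [{"tx": -0.001,"ty": -0.003,"tz": -0.02,"rx": 0,"ry": 0,"rz": 0,"claw": 0.085},{"tx": -0.001,"ty": -0.003,"tz": -0.06,"rx": 0,"ry": 0,"rz": 0,"claw": 0.085},{"tx": -0.001,"ty": -0.003,"tz": -0.095,"rx": 0,"ry": 0,"rz": 0,"claw": 0.085},{"tx": -0.001,"ty": -0.003,"tz": -0.118,"rx": 0,"ry": 0,"rz": 0,"claw": 0.085},{"tx": -0.001,"ty": -0.003,"tz": -0.128,"rx": 0,"ry": 0,"rz": 0,"claw": 0.085},{"tx": -0.001,"ty": -0.003,"tz": -0.128,"rx": 0,"ry": 0,"rz": 0,"claw": 0.07},{"tx": -0.001,"ty": -0.003,"tz": -0.128,"rx": 0,"ry": 0,"rz": 0,"claw": 0.05},{"tx": -0.001,"ty": -0.003,"tz": -0.128,"rx": 0,"ry": 0,"rz": 0,"claw": 0.03},{"tx": -0.001,"ty": -0.003,"tz": -0.128,"rx": 0,"ry": 0,"rz": 0,"claw": 0.01},{"tx": -0.001,"ty": -0.003,"tz": -0.128,"rx": 0,"ry": 0,"rz": 0,"claw": 0.01},{"tx": -0.001,"ty": -0.003,"tz": -0.128,"rx": 0,"ry": 0,"rz": 0,"claw": 0.01},{"tx": -0.001,"ty": -0.003,"tz": -0.128,"rx": 0,"ry": 0,"rz": 0,"claw": 0.01}]}}

```text
clock: 15.55
eef_pos: [438.7, -19.0, 22.4]
tool_rot: [-3.141, 0.001, 2.844]
force: [0.3, -1.3, 1.8]
width: 19.5
```

Call:
{"api": "apply_moves", "payload": {"increments": [{"tx": 0,"ty": 0,"tz": 0.01,"rx": 0,"ry": 0,"rz": 0,"claw": 0.01},{"tx": 0,"ty": 0,"tz": 0.03,"rx": 0,"ry": 0,"rz": 0,"claw": 0.01},{"tx": 0,"ty": 0,"tz": 0.05,"rx": 0,"ry": 0,"rz": 0,"claw": 0.01},{"tx": 0.01,"ty": 0,"tz": 0.06,"rx": 0,"ry": 0,"rz": 0,"claw": 0.01},{"tx": 0.035,"ty": 0.002,"tz": 0.06,"rx": 0,"ry": 0,"rz": 0,"claw": 0.01},{"tx": 0.07,"ty": 0.005,"tz": 0.06,"rx": 0,"ry": 0,"rz": 0,"claw": 0.01},{"tx": 0.11,"ty": 0.008,"tz": 0.06,"rx": 0,"ry": 0,"rz": 0,"claw": 0.01},{"tx": 0.15,"ty": 0.01,"tz": 0.06,"rx": 0,"ry": 0,"rz": 0,"claw": 0.01},{"tx": 0.18,"ty": 0.012,"tz": 0.06,"rx": 0,"ry": 0,"rz": 0,"claw": 0.01},{"tx": 0.2,"ty": 0.014,"tz": 0.06,"rx": 0,"ry": 0,"rz": 0,"claw": 0.01},{"tx": 0.2065,"ty": 0.014,"tz": 0.06,"rx": 0,"ry": 0,"rz": 0,"claw": 0.01},{"tx": 0.2065,"ty": 0.014,"tz": 0.06,"rx": 0,"ry": 0,"rz": 0,"claw": 0.01}]}}

```text
clock: 16.75
eef_pos: [644.6, -4.9, 81.6]
tool_rot: [-3.141, -0.001, 2.844]
force: [-0.8, -0.6, -2.1]
width: 19.7
```

```bash
python3 look.py w6; python3 chk.py w6
```

```text
tcp [644.6  -4.9  81.6] yaw [-3.1 -0.   2.8] t 16.75 w 19.73602268124098 F [-0.8 -0.6 -2.1]
yellow px [623. 125.] rect@z 12 [array([624.5, 180.4]), array([140.2,  46.7]), np.float64(11.0)] box (546, 0, 94, 252)
blue px [303.1 194.7] rect@z 12 [array([611.8,  -3.6]), array([ 79.4, 139.3]), np.float64(82.7)] box (211, 70, 174, 238)
red px [ 54.5 270. ] rect@z 12 [array([ 606.6, -175.6]), array([ 81.6, 140.9]), np.float64(69.6)] box (0, 165, 119, 211)
```

View pics/w6c.png

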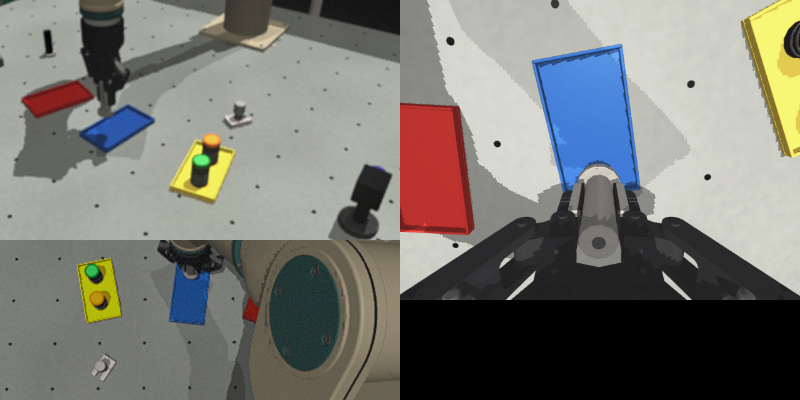

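The post is held upright above the blue tray's far half, and the tray reads (612,−3). Lowering.

Call:
{"api": "apply_moves", "payload": {"increments": [{"tx": -0.001,"ty": -0.001,"tz": -0.01,"rx": 0,"ry": 0,"rz": 0,"claw": 0.01},{"tx": -0.001,"ty": -0.001,"tz": -0.03,"rx": 0,"ry": 0,"rz": 0,"claw": 0.01},{"tx": -0.001,"ty": -0.001,"tz": -0.045,"rx": 0,"ry": 0,"rz": 0,"claw": 0.01},{"tx": -0.001,"ty": -0.001,"tz": -0.053,"rx": 0,"ry": 0,"rz": 0,"claw": 0.01},{"tx": -0.001,"ty": -0.001,"tz": -0.0555,"rx": 0,"ry": 0,"rz": 0,"claw": 0.01},{"tx": -0.001,"ty": -0.001,"tz": -0.0565,"rx": 0,"ry": 0,"rz": 0,"claw": 0.01},{"tx": -0.001,"ty": -0.001,"tz": -0.0565,"rx": 0,"ry": 0,"rz": 0,"claw": 0.01},{"tx": -0.001,"ty": -0.001,"tz": -0.0565,"rx": 0,"ry": 0,"rz": 0,"claw": 0.01}]}}

```text
clock: 17.7
eef_pos: [644.6, -5.9, 26.2]
tool_rot: [3.141, 0.001, 2.844]
force: [-0.4, -0.6, -0.9]
width: 19.6
```

Call:
{"api": "apply_moves", "payload": {"increments": [{"tx": 0,"ty": 0,"tz": -0.0007,"rx": 0,"ry": 0,"rz": 0,"claw": 0.01},{"tx": 0,"ty": 0,"tz": -0.001,"rx": 0,"ry": 0,"rz": 0,"claw": 0.01},{"tx": 0,"ty": 0,"tz": -0.001,"rx": 0,"ry": 0,"rz": 0,"claw": 0.01},{"tx": 0,"ty": 0,"tz": -0.001,"rx": 0,"ry": 0,"rz": 0,"claw": 0.01}]}}

```text
clock: 18.1
eef_pos: [644.6, -5.9, 25.4]
tool_rot: [3.141, 0.001, 2.844]
force: [-0.6, -0.7, 5.7]
width: 19.6
```

Call:
{"api": "apply_moves", "payload": {"increments": [{"tx": 0,"ty": 0,"tz": 0,"rx": 0,"ry": 0,"rz": 0,"claw": 0.024},{"tx": 0,"ty": 0,"tz": 0,"rx": 0,"ry": 0,"rz": 0,"claw": 0.035},{"tx": 0,"ty": 0,"tz": 0,"rx": 0,"ry": 0,"rz": 0,"claw": 0.05},{"tx": 0,"ty": 0,"tz": 0,"rx": 0,"ry": 0,"rz": 0,"claw": 0.06},{"tx": 0,"ty": 0,"tz": 0,"rx": 0,"ry": 0,"rz": 0,"claw": 0.06},{"tx": 0,"ty": 0,"tz": 0.02,"rx": 0,"ry": 0,"rz": 0,"claw": 0.06},{"tx": 0,"ty": 0,"tz": 0.06,"rx": 0,"ry": 0,"rz": 0,"claw": 0.065},{"tx": 0,"ty": 0,"tz": 0.1,"rx": 0,"ry": 0,"rz": 0,"claw": 0.085},{"tx": 0,"ty": 0,"tz": 0.125,"rx": 0,"ry": 0,"rz": 0,"claw": 0.085},{"tx": 0,"ty": 0,"tz": 0.125,"rx": 0,"ry": 0,"rz": 0,"claw": 0.085}]}}

```text
clock: 19.1
eef_pos: [646.7, -5.4, 153.9]
tool_rot: [3.139, 0.007, 2.844]
force: [0.1, -0.1, 0.3]
width: 85.1
```

Call:
{"api": "apply_moves", "payload": {"increments": [{"tx": -0.01,"ty": -0.02,"tz": 0,"rx": 0,"ry": 0,"rz": 0,"claw": 0.085},{"tx": -0.186,"ty": -0.35,"tz": 0,"rx": 0,"ry": 0,"rz": 0,"claw": 0.085},{"tx": -0.186,"ty": -0.35,"tz": 0,"rx": 0,"ry": 0,"rz": 0,"claw": 0.085},{"tx": -0.186,"ty": -0.35,"tz": 0,"rx": 0,"ry": 0,"rz": 0,"claw": 0.085},{"tx": -0.186,"ty": -0.35,"tz": 0,"rx": 0,"ry": 0,"rz": 0,"claw": 0.085},{"tx": -0.186,"ty": -0.35,"tz": 0,"rx": 0,"ry": 0,"rz": 0,"claw": 0.085},{"tx": -0.186,"ty": -0.35,"tz": 0,"rx": 0,"ry": 0,"rz": 0,"claw": 0.085},{"tx": -0.186,"ty": -0.35,"tz": 0,"rx": 0,"ry": 0,"rz": 0,"claw": 0.085},{"tx": -0.186,"ty": -0.35,"tz": 0,"rx": 0,"ry": 0,"rz": 0,"claw": 0.085},{"tx": -0.186,"ty": -0.35,"tz": 0,"rx": 0,"ry": 0,"rz": 0,"claw": 0.085},{"tx": -0.186,"ty": -0.35,"tz": 0,"rx": 0,"ry": 0,"rz": 0,"claw": 0.085},{"tx": -0.186,"ty": -0.35,"tz": 0,"rx": 0,"ry": 0,"rz": 0,"claw": 0.085}]}}

```text
clock: 20.3
eef_pos: [458.8, -354.2, 149.3]
tool_rot: [3.14, -0.0, 2.846]
force: [-0.2, 0.2, 0.7]
width: 85.1
```

```bash
python3 look.py w7; python3 chk.py w7 crop
```

```text
tcp [ 458.8 -354.2  149.3] yaw [ 3.1 -0.   2.8] t 20.3 w 85.05122041341079 F [-0.2  0.2  0.7]
red px [560.  308.5] rect@z 12 [array([ 597.5, -182.5]), array([ 86.3, 132.3]), np.float64(69.5)] box (495, 247, 130, 140)
```

View pics/w7c.png

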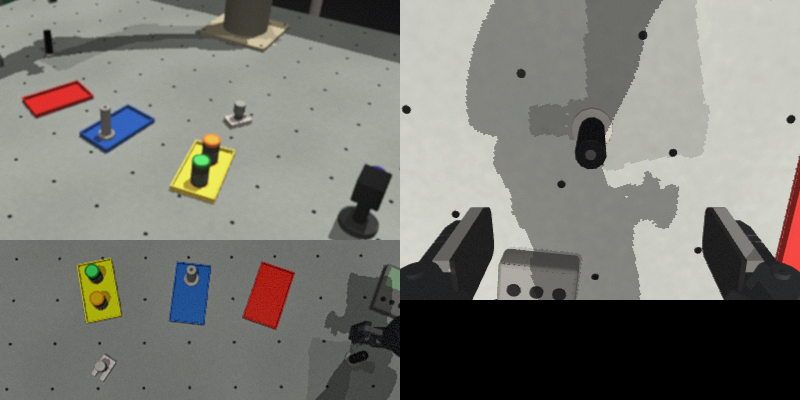

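The steel post stands in the blue tray. The black post's top is at full px (310,254) and its foot is about (312,228); the meter's near edge is clear of the fingers.

```bash
python3 - <<'E'
from h import *; from cell import *
c=calibration("wrist");t=calibration("top")
print(onz(c,(310,254),70),onz(c,(312,229),7),onz(t,(503,275.5),70),tri([(c,(310,254)),(t,(503,275.5)),(calibration("scene"),(217,181))]))
E
```

```text
[ 457.85281002 -359.79820271   70.        ] [ 458.27912131 -359.47143032    7.        ] [ 458.53206113 -356.20336071   70.        ] (array([ 457.73522473, -357.70437473,   69.78687069]), [2.1, 1.6, 1.3])
```

Call:
{"api": "apply_moves", "payload": {"increments": [{"tx": -0.001,"ty": -0.004,"tz": -0.02,"rx": 0,"ry": 0,"rz": 0,"claw": 0.085},{"tx": -0.001,"ty": -0.004,"tz": -0.06,"rx": 0,"ry": 0,"rz": 0,"claw": 0.085},{"tx": -0.001,"ty": -0.004,"tz": -0.095,"rx": 0,"ry": 0,"rz": 0,"claw": 0.085},{"tx": -0.001,"ty": -0.004,"tz": -0.118,"rx": 0,"ry": 0,"rz": 0,"claw": 0.085},{"tx": -0.001,"ty": -0.004,"tz": -0.128,"rx": 0,"ry": 0,"rz": 0,"claw": 0.085},{"tx": -0.001,"ty": -0.004,"tz": -0.128,"rx": 0,"ry": 0,"rz": 0,"claw": 0.07},{"tx": -0.001,"ty": -0.004,"tz": -0.128,"rx": 0,"ry": 0,"rz": 0,"claw": 0.05},{"tx": -0.001,"ty": -0.004,"tz": -0.128,"rx": 0,"ry": 0,"rz": 0,"claw": 0.03},{"tx": -0.001,"ty": -0.004,"tz": -0.128,"rx": 0,"ry": 0,"rz": 0,"claw": 0.01},{"tx": -0.001,"ty": -0.004,"tz": -0.128,"rx": 0,"ry": 0,"rz": 0,"claw": 0.01},{"tx": -0.001,"ty": -0.004,"tz": -0.128,"rx": 0,"ry": 0,"rz": 0,"claw": 0.01},{"tx": -0.001,"ty": -0.004,"tz": -0.128,"rx": 0,"ry": 0,"rz": 0,"claw": 0.01}]}}

```text
clock: 21.65
eef_pos: [457.7, -360.4, 22.8]
tool_rot: [-3.141, 0.002, 2.844]
force: [-0.9, -0.5, 7.5]
width: 19.2
```

Call:
{"api": "apply_moves", "payload": {"increments": [{"tx": 0,"ty": 0,"tz": 0.01,"rx": 0,"ry": 0,"rz": 0,"claw": 0.01},{"tx": 0,"ty": 0,"tz": 0.03,"rx": 0,"ry": 0,"rz": 0,"claw": 0.01},{"tx": 0,"ty": 0,"tz": 0.05,"rx": 0,"ry": 0,"rz": 0,"claw": 0.01},{"tx": 0.003,"ty": 0.01,"tz": 0.07,"rx": 0,"ry": 0,"rz": 0,"claw": 0.01},{"tx": 0.01,"ty": 0.03,"tz": 0.07,"rx": 0,"ry": 0,"rz": 0,"claw": 0.01},{"tx": 0.02,"ty": 0.06,"tz": 0.07,"rx": 0,"ry": 0,"rz": 0,"claw": 0.01},{"tx": 0.033,"ty": 0.098,"tz": 0.07,"rx": 0,"ry": 0,"rz": 0,"claw": 0.01},{"tx": 0.046,"ty": 0.137,"tz": 0.07,"rx": 0,"ry": 0,"rz": 0,"claw": 0.01},{"tx": 0.059,"ty": 0.176,"tz": 0.07,"rx": 0,"ry": 0,"rz": 0,"claw": 0.01},{"tx": 0.072,"ty": 0.214,"tz": 0.07,"rx": 0,"ry": 0,"rz": 0,"claw": 0.01},{"tx": 0.082,"ty": 0.244,"tz": 0.07,"rx": 0,"ry": 0,"rz": 0,"claw": 0.01},{"tx": 0.087,"ty": 0.259,"tz": 0.07,"rx": 0,"ry": 0,"rz": 0,"claw": 0.01}]}}

```text
clock: 22.85
eef_pos: [545.0, -97.0, 92.3]
tool_rot: [3.139, 0.001, 2.848]
force: [0.1, -0.7, -1.8]
width: 19.7
```

Call:
{"api": "apply_moves", "payload": {"increments": [{"tx": 0.004,"ty": 0.012,"tz": 0,"rx": 0,"ry": 0,"rz": 0,"claw": 0.01},{"tx": 0.013,"ty": 0.037,"tz": 0,"rx": 0,"ry": 0,"rz": 0,"claw": 0.01},{"tx": 0.023,"ty": 0.068,"tz": 0,"rx": 0,"ry": 0,"rz": 0,"claw": 0.01},{"tx": 0.031,"ty": 0.092,"tz": 0,"rx": 0,"ry": 0,"rz": 0,"claw": 0.01},{"tx": 0.0345,"ty": 0.103,"tz": 0,"rx": 0,"ry": 0,"rz": 0,"claw": 0.01},{"tx": 0.0345,"ty": 0.103,"tz": 0,"rx": 0,"ry": 0,"rz": 0,"claw": 0.01},{"tx": 0.0345,"ty": 0.103,"tz": 0,"rx": 0,"ry": 0,"rz": 0,"claw": 0.01}]}}

```text
clock: 23.55
eef_pos: [577.8, -0.5, 91.3]
tool_rot: [-3.139, -0.001, 2.842]
force: [0.4, -0.2, -1.7]
width: 19.7
```

Call:
{"api": "apply_moves", "payload": {"increments": [{"tx": 0.001,"ty": 0,"tz": -0.01,"rx": 0,"ry": 0,"rz": 0,"claw": 0.01},{"tx": 0.001,"ty": 0,"tz": -0.03,"rx": 0,"ry": 0,"rz": 0,"claw": 0.01},{"tx": 0.001,"ty": 0,"tz": -0.05,"rx": 0,"ry": 0,"rz": 0,"claw": 0.01},{"tx": 0.001,"ty": 0,"tz": -0.061,"rx": 0,"ry": 0,"rz": 0,"claw": 0.01},{"tx": 0.001,"ty": 0,"tz": -0.065,"rx": 0,"ry": 0,"rz": 0,"claw": 0.01},{"tx": 0.001,"ty": 0,"tz": -0.066,"rx": 0,"ry": 0,"rz": 0,"claw": 0.01},{"tx": 0.001,"ty": 0,"tz": -0.066,"rx": 0,"ry": 0,"rz": 0,"claw": 0.01},{"tx": 0.001,"ty": 0,"tz": -0.066,"rx": 0,"ry": 0,"rz": 0,"claw": 0.01}]}}

```text
clock: 24.35
eef_pos: [579.9, 1.6, 25.9]
tool_rot: [3.141, 0.001, 2.843]
force: [-0.2, 0.2, -2.2]
width: 19.3
```

Call:
{"api": "apply_moves", "payload": {"increments": [{"tx": 0,"ty": 0,"tz": -0.0005,"rx": 0,"ry": 0,"rz": 0,"claw": 0.01},{"tx": 0,"ty": 0,"tz": -0.001,"rx": 0,"ry": 0,"rz": 0,"claw": 0.01},{"tx": 0,"ty": 0,"tz": -0.001,"rx": 0,"ry": 0,"rz": 0,"claw": 0.01},{"tx": 0,"ty": 0,"tz": -0.001,"rx": 0,"ry": 0,"rz": 0,"claw": 0.01}]}}

```text
clock: 24.75
eef_pos: [580.0, 1.7, 25.8]
tool_rot: [-3.141, 0.001, 2.844]
force: [-2.3, -1.5, 7.8]
width: 19.6
```

Call:
{"api": "apply_moves", "payload": {"increments": [{"tx": 0,"ty": 0,"tz": 0,"rx": 0,"ry": 0,"rz": 0,"claw": 0.024},{"tx": 0,"ty": 0,"tz": 0,"rx": 0,"ry": 0,"rz": 0,"claw": 0.035},{"tx": 0,"ty": 0,"tz": 0,"rx": 0,"ry": 0,"rz": 0,"claw": 0.05},{"tx": 0,"ty": 0,"tz": 0,"rx": 0,"ry": 0,"rz": 0,"claw": 0.06},{"tx": 0,"ty": 0,"tz": 0,"rx": 0,"ry": 0,"rz": 0,"claw": 0.06},{"tx": 0,"ty": 0,"tz": 0.02,"rx": 0,"ry": 0,"rz": 0,"claw": 0.06},{"tx": 0,"ty": 0,"tz": 0.06,"rx": 0,"ry": 0,"rz": 0,"claw": 0.065},{"tx": 0,"ty": 0,"tz": 0.1,"rx": 0,"ry": 0,"rz": 0,"claw": 0.085},{"tx": 0,"ty": 0,"tz": 0.125,"rx": 0,"ry": 0,"rz": 0,"claw": 0.085},{"tx": 0,"ty": 0,"tz": 0.125,"rx": 0,"ry": 0,"rz": 0,"claw": 0.085}]}}

```text
clock: 25.75
eef_pos: [582.1, 2.5, 153.4]
tool_rot: [3.139, 0.007, 2.844]
force: [0.4, 0.7, 0.6]
width: 84.6
```

Call:
{"api": "apply_moves", "payload": {"increments": [{"tx": -0.015,"ty": 0.02,"tz": 0,"rx": 0,"ry": 0,"rz": 0,"claw": 0.085},{"tx": -0.137,"ty": 0.187,"tz": 0,"rx": 0,"ry": 0,"rz": 0,"claw": 0.085},{"tx": -0.137,"ty": 0.187,"tz": 0,"rx": 0,"ry": 0,"rz": 0,"claw": 0.085},{"tx": -0.137,"ty": 0.187,"tz": 0,"rx": 0,"ry": 0,"rz": 0,"claw": 0.085},{"tx": -0.137,"ty": 0.187,"tz": 0,"rx": 0,"ry": 0,"rz": 0,"claw": 0.085},{"tx": -0.137,"ty": 0.187,"tz": 0,"rx": 0,"ry": 0,"rz": 0,"claw": 0.085},{"tx": -0.137,"ty": 0.187,"tz": 0,"rx": 0,"ry": 0,"rz": 0,"claw": 0.085},{"tx": -0.137,"ty": 0.187,"tz": 0,"rx": 0,"ry": 0,"rz": 0,"claw": 0.085},{"tx": -0.137,"ty": 0.187,"tz": 0,"rx": 0,"ry": 0,"rz": 0,"claw": 0.085},{"tx": -0.137,"ty": 0.187,"tz": 0,"rx": 0,"ry": 0,"rz": 0,"claw": 0.085}]}}

```text
clock: 26.75
eef_pos: [443.4, 187.4, 149.3]
tool_rot: [-3.141, -0.0, 2.841]
force: [-0.6, -0.3, -0.6]
width: 85.1
```

```bash
python3 look.py w8; python3 chk.py w8 crop
```

```text
tcp [443.4 187.4 149.3] yaw [-3.1 -0.   2.8] t 26.75 w 85.09854938263884 F [-0.6 -0.3 -0.6]
amber px [385.5 404.5] rect@z 50 [array([590.5, 199.4]), array([32.6, 38.7]), np.float64(75.0)] box (366, 385, 41, 40)
yellow px [397.7 374.2] rect@z 12 [array([599.8, 217.7]), array([118.7,  46.4]), np.float64(11.8)] box (352, 317, 91, 108)
yellow px [386.  408.5] rect@z 12 [array([628.5, 197. ]), array([27.5, 28.2]), np.float64(43.0)] box (371, 396, 31, 25)
yellow px [363.2 402.8] rect@z 12 [array([616.5, 172. ]), array([17.6, 42.3]), np.float64(88.2)] box (346, 385, 26, 36)
blue px [213.5 406.5] rect@z 12 [array([579.4,  35.3]), array([22.1, 81.9]), np.float64(82.8)] box (192, 371, 37, 72)
```

View pics/w8c.png

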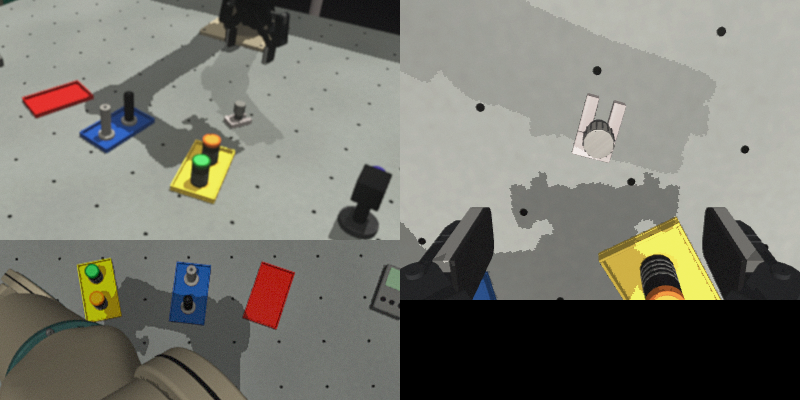

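Both posts stand in the blue tray. The clamp knob's top is at full px (318,243).

```bash
python3 - <<'E'
from h import *; from cell import *
c=calibration("wrist");t=calibration("top")
print(onz(c,(318,243),49),onz(t,(241,286.5),49),tri([(c,(318,243)),(t,(241,286.5)),(calibration("scene"),(408.5,255))]))
E
```

```text
[442.48873323 188.07788182  49.        ] [443.00094597 186.5852121   49.        ] (array([443.8116167 , 187.27566539,  44.39983213]), [0.4, 0.4, 0.7])
```

Call:
{"api": "apply_moves", "payload": {"increments": [{"tx": 0,"ty": 0,"tz": -0.02,"rx": 0,"ry": 0,"rz": 0,"claw": 0.085},{"tx": 0,"ty": 0,"tz": -0.06,"rx": 0,"ry": 0,"rz": 0,"claw": 0.085},{"tx": 0,"ty": 0,"tz": -0.095,"rx": 0,"ry": 0,"rz": 0,"claw": 0.085},{"tx": 0,"ty": 0,"tz": -0.12,"rx": 0,"ry": 0,"rz": 0,"claw": 0.085},{"tx": 0,"ty": 0,"tz": -0.131,"rx": 0,"ry": 0,"rz": 0,"claw": 0.085},{"tx": 0,"ty": 0,"tz": -0.131,"rx": 0,"ry": 0,"rz": 0,"claw": 0.07},{"tx": 0,"ty": 0,"tz": -0.131,"rx": 0,"ry": 0,"rz": 0,"claw": 0.05},{"tx": 0,"ty": 0,"tz": -0.131,"rx": 0,"ry": 0,"rz": 0,"claw": 0.03},{"tx": 0,"ty": 0,"tz": -0.131,"rx": 0,"ry": 0,"rz": 0,"claw": 0.01},{"tx": 0,"ty": 0,"tz": -0.131,"rx": 0,"ry": 0,"rz": 0,"claw": 0.01},{"tx": 0,"ty": 0,"tz": -0.131,"rx": 0,"ry": 0,"rz": 0,"claw": 0.01},{"tx": 0,"ty": 0,"tz": -0.131,"rx": 0,"ry": 0,"rz": 0,"claw": 0.01}]}}

```text
clock: 28.1
eef_pos: [443.2, 189.1, 19.7]
tool_rot: [3.141, 0.002, 2.843]
force: [-0.3, -0.6, 6.3]
width: 20.5
```

Call:
{"api": "apply_moves", "payload": {"increments": [{"tx": 0,"ty": 0,"tz": 0.01,"rx": 0,"ry": 0,"rz": 0,"claw": 0.01},{"tx": 0,"ty": 0,"tz": 0.035,"rx": 0,"ry": 0,"rz": 0,"claw": 0.01},{"tx": 0,"ty": 0,"tz": 0.065,"rx": 0,"ry": 0,"rz": 0,"claw": 0.01},{"tx": 0,"ty": 0,"tz": 0.09,"rx": 0,"ry": 0,"rz": 0,"claw": 0.01},{"tx": 0.001,"ty": -0.013,"tz": 0.1,"rx": 0,"ry": 0,"rz": 0,"claw": 0.01},{"tx": 0.004,"ty": -0.036,"tz": 0.1,"rx": 0,"ry": 0,"rz": 0,"claw": 0.01},{"tx": 0.008,"ty": -0.07,"tz": 0.1,"rx": 0,"ry": 0,"rz": 0,"claw": 0.01},{"tx": 0.014,"ty": -0.108,"tz": 0.1,"rx": 0,"ry": 0,"rz": 0,"claw": 0.01},{"tx": 0.022,"ty": -0.146,"tz": 0.1,"rx": 0,"ry": 0,"rz": 0,"claw": 0.01},{"tx": 0.032,"ty": -0.182,"tz": 0.1,"rx": 0,"ry": 0,"rz": 0,"claw": 0.01},{"tx": 0.042,"ty": -0.21,"tz": 0.1,"rx": 0,"ry": 0,"rz": 0,"claw": 0.01},{"tx": 0.048,"ty": -0.223,"tz": 0.1,"rx": 0,"ry": 0,"rz": 0,"claw": 0.01}]}}

```text
clock: 29.3
eef_pos: [490.6, -37.9, 119.2]
tool_rot: [-3.14, 0.001, 2.839]
force: [-0.9, 0.1, -1.8]
width: 20.3
```

Call:
{"api": "apply_moves", "payload": {"increments": [{"tx": 0.009,"ty": -0.011,"tz": 0,"rx": 0,"ry": 0,"rz": 0,"claw": 0.01},{"tx": 0.027,"ty": -0.034,"tz": 0,"rx": 0,"ry": 0,"rz": 0,"claw": 0.01},{"tx": 0.051,"ty": -0.063,"tz": 0,"rx": 0,"ry": 0,"rz": 0,"claw": 0.01},{"tx": 0.076,"ty": -0.094,"tz": 0,"rx": 0,"ry": 0,"rz": 0,"claw": 0.01},{"tx": 0.097,"ty": -0.121,"tz": 0,"rx": 0,"ry": 0,"rz": 0,"claw": 0.01},{"tx": 0.11,"ty": -0.137,"tz": 0,"rx": 0,"ry": 0,"rz": 0,"claw": 0.01},{"tx": 0.115,"ty": -0.143,"tz": 0,"rx": 0,"ry": 0,"rz": 0,"claw": 0.01},{"tx": 0.115,"ty": -0.143,"tz": 0,"rx": 0,"ry": 0,"rz": 0,"claw": 0.01},{"tx": 0.115,"ty": -0.143,"tz": 0,"rx": 0,"ry": 0,"rz": 0,"claw": 0.01}]}}

```text
clock: 30.2
eef_pos: [604.8, -175.0, 118.7]
tool_rot: [3.141, -0.001, 2.846]
force: [-0.7, -0.7, -1.4]
width: 20.5
```

```bash
python3 look.py w9; python3 chk.py w9
```

```text
tcp [ 604.8 -175.   118.7] yaw [ 3.1 -0.   2.8] t 30.2 w 20.45314135186614 F [-0.7 -0.7 -1.4]
blue px [566.  170.5] rect@z 12 [array([611.4,  -6.2]), array([ 84.5, 139.4]), np.float64(82.6)] box (493, 60, 136, 222)
red px [309.8 231.1] rect@z 12 [array([ 602.3, -180.4]), array([ 79.3, 133.7]), np.float64(69.7)] box (255, 141, 120, 180)
```

View pics/w9c.png

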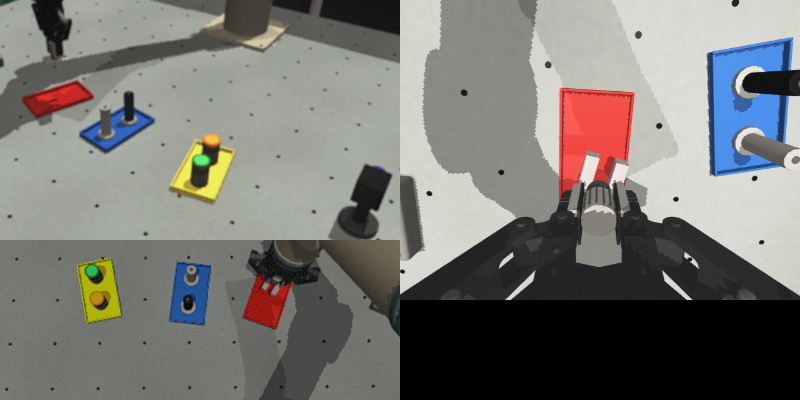

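The clamp is held level over the red tray, foot roughly along the tray and well inside it. Lowering.

Call:
{"api": "apply_moves", "payload": {"increments": [{"tx": 0,"ty": -0.002,"tz": -0.01,"rx": 0,"ry": 0,"rz": 0,"claw": 0.01},{"tx": 0,"ty": -0.002,"tz": -0.035,"rx": 0,"ry": 0,"rz": 0,"claw": 0.01},{"tx": 0,"ty": -0.002,"tz": -0.06,"rx": 0,"ry": 0,"rz": 0,"claw": 0.01},{"tx": 0,"ty": -0.002,"tz": -0.08,"rx": 0,"ry": 0,"rz": 0,"claw": 0.01},{"tx": 0,"ty": -0.002,"tz": -0.09,"rx": 0,"ry": 0,"rz": 0,"claw": 0.01},{"tx": 0,"ty": -0.002,"tz": -0.094,"rx": 0,"ry": 0,"rz": 0,"claw": 0.01},{"tx": 0,"ty": -0.002,"tz": -0.0955,"rx": 0,"ry": 0,"rz": 0,"claw": 0.01},{"tx": 0,"ty": -0.002,"tz": -0.0955,"rx": 0,"ry": 0,"rz": 0,"claw": 0.01},{"tx": 0,"ty": -0.002,"tz": -0.0955,"rx": 0,"ry": 0,"rz": 0,"claw": 0.01}]}}

```text
clock: 31.25
eef_pos: [606.2, -179.1, 24.1]
tool_rot: [3.141, 0.002, 2.844]
force: [-0.1, -0.4, -1.3]
width: 19.9
```

Call:
{"api": "apply_moves", "payload": {"increments": [{"tx": 0,"ty": 0,"tz": -0.0007,"rx": 0,"ry": 0,"rz": 0,"claw": 0.01},{"tx": 0,"ty": 0,"tz": -0.0012,"rx": 0,"ry": 0,"rz": 0,"claw": 0.01},{"tx": 0,"ty": 0,"tz": -0.0012,"rx": 0,"ry": 0,"rz": 0,"claw": 0.01},{"tx": 0,"ty": 0,"tz": -0.0012,"rx": 0,"ry": 0,"rz": 0,"claw": 0.01}]}}

```text
clock: 31.65
eef_pos: [606.0, -179.2, 22.8]
tool_rot: [-3.141, 0.001, 2.844]
force: [-1.7, -0.6, 6.6]
width: 20.6
```

Contact. Releasing, rising, and backing off toward clear table.

Call:
{"api": "apply_moves", "payload": {"increments": [{"tx": 0,"ty": 0,"tz": 0,"rx": 0,"ry": 0,"rz": 0,"claw": 0.024},{"tx": 0,"ty": 0,"tz": 0,"rx": 0,"ry": 0,"rz": 0,"claw": 0.035},{"tx": 0,"ty": 0,"tz": 0,"rx": 0,"ry": 0,"rz": 0,"claw": 0.05},{"tx": 0,"ty": 0,"tz": 0,"rx": 0,"ry": 0,"rz": 0,"claw": 0.06},{"tx": 0,"ty": 0,"tz": 0,"rx": 0,"ry": 0,"rz": 0,"claw": 0.06},{"tx": 0,"ty": 0,"tz": 0.02,"rx": 0,"ry": 0,"rz": 0,"claw": 0.06},{"tx": 0,"ty": 0,"tz": 0.06,"rx": 0,"ry": 0,"rz": 0,"claw": 0.06},{"tx": 0,"ty": 0,"tz": 0.1,"rx": 0,"ry": 0,"rz": 0,"claw": 0.06},{"tx": 0,"ty": 0,"tz": 0.14,"rx": 0,"ry": 0,"rz": 0,"claw": 0.06},{"tx": -0.04,"ty": 0,"tz": 0.18,"rx": 0,"ry": 0,"rz": 0,"claw": 0.06},{"tx": -0.08,"ty": 0,"tz": 0.2,"rx": 0,"ry": 0,"rz": 0,"claw": 0.06}]}}

```text
clock: 32.75
eef_pos: [527.9, -178.3, 223.8]
tool_rot: [3.14, 0.005, 2.845]
force: [0.3, 0.3, 0.6]
width: 59.8
```

Call:
{"api": "apply_moves", "payload": {"increments": [{"tx": -0.04,"ty": 0,"tz": 0,"rx": 0,"ry": 0,"rz": 0,"claw": 0.06},{"tx": -0.08,"ty": 0,"tz": 0,"rx": 0,"ry": 0,"rz": 0,"claw": 0.06},{"tx": -0.08,"ty": 0,"tz": 0,"rx": 0,"ry": 0,"rz": 0,"claw": 0.06},{"tx": -0.08,"ty": 0,"tz": 0,"rx": 0,"ry": 0,"rz": 0,"claw": 0.06},{"tx": -0.08,"ty": 0,"tz": 0,"rx": 0,"ry": 0,"rz": 0,"claw": 0.06}]}}

```text
clock: 33.25
eef_pos: [447.8, -179.0, 221.8]
tool_rot: [3.141, 0.002, 2.844]
force: [1.1, -0.3, 0.0]
width: 59.9
```

```bash
python3 look.py w10; python3 chk.py w10
```

```text
tcp [ 447.8 -179.   221.8] yaw [3.1 0.  2.8] t 33.25 w 59.94815596697607 F [ 1.1 -0.3  0. ]
blue px [517.5 300.5] rect@z 12 [array([608.9,  -5.4]), array([ 83.4, 143.5]), np.float64(82.6)] box (475, 236, 83, 130)
red px [358.9 338.4] rect@z 12 [array([ 602.9, -180.4]), array([ 80.5, 143.9]), np.float64(69.7)] box (319, 280, 82, 117)
```

View pics/w10c.png

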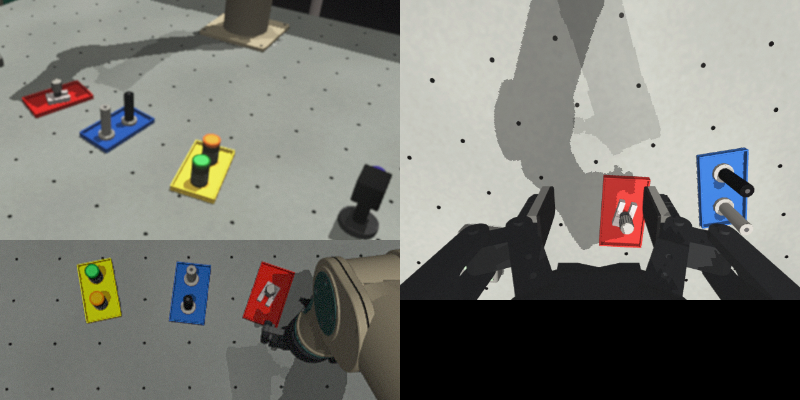

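All five parts stand inside their trays and the gripper is clear. Handing in.

```bash
python3 -c "from cell import *; print(finish_job())"
```

```text
the job is handed in; nothing more can be done
None
```

I put all five parts away in the order asked and handed the job in at about 33 s of the 141 s allowed. The green filter went first, then the amber one, both in the yellow tray. After that came the steel post and the black post in the blue tray, and last the clamp in the red tray.

- **Final pictures:** the last scene, top and wrist views show all five standing upright inside their walls and let go, with the gripper about 220 mm up and clear of everything.
- **Bystanders:** no move went near the beam camera or the power meter. I did not measure their positions again at the end, and the final pictures show them only in part.
- **Forces:** each part was lowered until the force reading showed contact with the tray floor, about 6–8 N, and then released. I saw no reading above 8 N, but I only saw the value at the end of each move.
- **Disagreements:** the wrist camera and the fixed cameras differed by up to about 3.5 mm, most for the amber filter and the black post, so I grasped between the two estimates. The gripper read 1–2 mm less than the given diameters on every part.
- **Refused call:** my first move call was refused because it left some fields out. Nothing moved.

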